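# Assemble the bean-grading sieve stack

### The job

Build the sieve stack for grading coffee beans on the slate board: set the bare-metal catch pan on the middle of the slate, then nest the sieves on it from fine to coarse, blue first, then yellow, and red on top, each one upright and fully seated in the piece below. Leave the finished stack standing by itself and do not push the notebook, black tin, timer or marker pen about.

Things in the scene. Friction and masses are not known exactly. Their poses are not given: they have to be found in the camera images.
- pan: the catch pan: a bare pale-metal round cup, 62 mm wide and 30 mm high, no colour, no holes, straight sides to grip. Origin: centre of underside, z up. Its open top is a funnel mouth like the sieves' (56 mm wide, narrowing to 50 mm at 11 mm depth; floor 22 mm below the rim). A sieve seated in it has its origin 20 mm above the pan's origin. 160 g
- red_sieve: round sieve, 62 mm wide, 44 mm high, red plastic frame, coarse, seven large holes of 11 mm. Origin: centre of underside, z up. Skirt at the foot 45 mm wide, 50 mm at 10 mm up; then a 62 mm cylinder from 10 to 44 mm up: grip that above 12 mm to clear the piece below. Top recess 56 mm wide, narrowing to 50 mm at 11 mm depth, takes the next skirt with 2 mm play; seated, that sieve's origin is 34 mm above this one's. 130 g
- yellow_sieve: round sieve, 62 mm wide, 44 mm high, yellow plastic frame, medium, nineteen holes of about 6 mm. Origin: centre of underside, z up. Skirt at the foot 45 mm wide, 50 mm at 10 mm up; then a 62 mm cylinder from 10 to 44 mm up: grip that above 12 mm to clear the piece below. Top recess 56 mm wide, narrowing to 50 mm at 11 mm depth, takes the next skirt with 2 mm play; seated, that sieve's origin is 34 mm above this one's. 130 g
- blue_sieve: round sieve, 62 mm wide, 44 mm high, blue plastic frame, fine, thirty-seven small holes of about 3 mm. Origin: centre of underside, z up. Skirt at the foot 45 mm wide, 50 mm at 10 mm up; then a 62 mm cylinder from 10 to 44 mm up: grip that above 12 mm to clear the piece below. Top recess 56 mm wide, narrowing to 50 mm at 11 mm depth, takes the next skirt with 2 mm play; seated, that sieve's origin is 34 mm above this one's. 130 g
- slate: a flat dark-grey slate board, 150 x 128 mm and 6 mm thick, fixed on the worktop to the left or to the right; origin at the centre of its underside, x along its longer side, its top 6 mm above the origin
- red_notebook: a red notebook, 148 x 108 x 12 mm, lying flat on the other side from the slate; origin at the centre of its underside; to be left alone
- dark_tin: a closed black sample tin, 65 mm across, 68 mm high; origin at the centre of its underside; to be left alone
- timer: a small white kitchen timer, 66 x 58 x 19 mm, lying on its back; origin at the centre of its underside; to be left alone
- marker: a black and white marker pen lying flat, 136 mm long (along its x), 16 mm thick; origin under its middle; to be left alone
There are look-alikes about, which are no part of the job. There is more than one size of the blue_sieve; the job needs the smaller.

How it is judged:
By the outcome, as a careful person would: the job done as asked, in the order asked, and still so for the second after the job is handed in, with the robot touching nothing.
It also fails if it takes over 99 s, if anything falls off the work surface, if the arm or the gripper's body presses on something with over 40 N, if the wrist force passes 120 N, or if a joint passes its speed limit or range.

### The arm

A 6-joint arm with a two-finger parallel gripper is mounted at the origin on a cart in front of the work surface, level with it; the furniture and walls round the work are solid. World frame = base frame: x ahead of the robot, y to its left, z up, the work surface at z = 0. Lengths are in m, angles in rad, forces in N, time in s.
With the tool pointing down it reaches from about 0.325 to 0.775 m from the base axis. Payload 5.5 kg.
Tool frame: the origin (TCP) lies between the finger pads; the fingertips stand 25 mm ahead of it and the grasp point (between the pads) lies 6 mm ahead of it; z points along the fingers, y is the line along which they close (so a half turn about z gives the same grasp; the last joint's range is limited). The gripper opens to 85 mm and grips with 20 to 120 N. Pads are 22 mm wide; open, the fingers measure 114 mm over their backs; the gripper's body (76 mm by 85 mm) begins 54 mm behind the grasp point. The pads swing forward as they close: fully open they stand 13 mm farther back than shut.
Start: joints at [-1.334, 0.091, 1.231, -0, 1.82, -0.057], TCP at [0.174, -0.574, 0.256] pointing down, gripper open.
Joint ranges: [-2.87, 2.87], [-0.86, 2.18], [0.17, 2.46], [-1.51, 4.65], [0.06, 2.69], [-2.65, 2.65]. Speed limits (rad/s): [2.57, 2.57, 3.01, 3.14, 3.14, 3.14].

### API

Orientations are given as a unit quaternion [x, y, z, w].
In Python, from cell import bot gives the robot as it stands.
- The arm moves only by the tool step_arm, never from a script. Its argument "deltas" is a list of rows, each a list of 3 entries, a list of its own where there are three numbers: the shift along the world's x, y, z in mm, then the turn, a rotation vector about the world's x, y, z in units of 6 degrees (1.0 is 6 degrees), then the gripper's target within -1 to 1 (shut at 1, half-way at 0, fully open at -1). In form: [[[dx, dy, dz], [rx, ry, rz], gripper], ...]. A call has 1 to 20 rows; each row is the pose to reach, as a shift and turn from the pose commanded when the call began; what a row does not reach only later rows make up. A row lasts 1/12 s, in which the tool goes at most 41.7 mm and 7.16 degrees, less where a joint would pass 70% of its speed; a pose out of reach is approached as far as the arm can. A call with a gripper value outside its range is refused whole. The fingers move at their own pace and stop on an object; "force" is the grip in N (left out, the last holds). Time passes only in rows, so rows that repeat a pose let the fingers close. It gives the time, the measured TCP pose, the force, the opening and the grip force at its end, in the units of the state.
- bot.state(): the state, without advancing time (a new reading comes with each control period).
- bot.grab_frame(name): name is "scene" or "top" or "wrist"; returns a dict with "img" (384x512x3 uint8, blue, green, red), "fx", "fy", "cx", "cy" (pixels), "T" (4x4, takes a point from camera to world coordinates); the wrist camera has in their place "T_tool_cam" (4x4, takes a point from camera to tool coordinates, whose origin is the TCP and whose axes are the flange's). Camera axes: x right, y up, looking along -z (the intrinsics and any distortion apply to the point x, -y, -z); pixel columns grow to the right and rows downward; lengths in m; the calibration is good to about 2 mm. A picture is of the moment at which its call begins: read the wrist's pose just before it. There is no depth.
- bot.close_job(): hands the job in; it is judged then, once.
Trained networks look in a picture, given as the dict that the camera call returned (one of the last four; its "shot" number tells which), for a name from the list of things; names that differ only in an ending like _2 or _b are one class to them, and where a whole thing is asked for, a point or a joint stands for the part that bears it (a point fixed in the world has none). Each returns a list of dicts, best first, with "score" (0 to 1); they miss things now and then, are a little off and sometimes report something else, mostly with a low value. They report only what shows in the picture. A call takes as long as a camera call. They do not tell look-alikes from the thing itself.
- bot.spot_in(picture, name): "uv" ([column, row] in pixels, amid what is visible of it).
- bot.masks_of(picture, name): "region" (384x512 bool, what is visible of it) and "uv" ([column, row] in pixels, amid what is visible of it).
- bot.place_of(picture, name): "uv" ([column, row] in pixels: a listed point, or the origin of a listed thing).
The state is a dict: "t": time; "joint_positions": joint angles; "qvel": joint speeds; "tau": joint torques, N m; "tool_pos": TCP position; "eef_rot": TCP orientation; "force": force on the tool from outside, world axes, zero at the start; "ft_torque": the same for the moment, N m; "gripper_width": finger opening in m; "gripper_force": force on a finger pad.
Only numpy, scipy, OpenCV 4.12 (cv2) and the standard library are available. Lean on these libraries where they do the work, as an engineer would, in place of code of your own. Each camera call takes 0.05 s, during which the arm holds its last target. There are 200 camera calls.

## Working session

There is one attempt and no reset: what is moved stays moved. The work goes in short steps, Python scripts to look and compute and a tool call to move; the robot and the scene stay as the last step left them, time stands still between calls to the robot, and variables do not carry over. Pictures are saved under pics/ and viewed, at most 14 in all, crops included, and the job is handed in when it is done.

Besides the shell and the picture viewer there is one more tool, called after "Request:" by a JSON object that holds its "method" and its "body", one argument or row to a line. step_arm: Moves the arm, as the interface text tells. Its arguments: {"type":"object","properties":{"deltas":{"type":"array"},"force":{"type":"number"}},"required":["deltas"]}

```bash
mkdir -p pics; ls; cat > h.py <<'E'
import numpy as np, cv2
from cell import bot
def ray(f,uv,T=None):
    T=np.array(f["T"]) if T is None else T
    d=np.array([(uv[0]-f["cx"])/f["fx"],-(uv[1]-f["cy"])/f["fy"],-1.])
    return T[:3,3],T[:3,:3]@d
def onz(f,uv,z,T=None):
    o,d=ray(f,uv,T); return (o+d*(z-o[2])/d[2])[:2]
def proj(f,p,T=None):
    T=np.array(f["T"]) if T is None else T
    c=np.linalg.inv(T)@np.r_[p,1]
    return np.array([f["cx"]+f["fx"]*c[0]/-c[2], f["cy"]-f["fy"]*c[1]/-c[2]])
def wristT(f,s):
    from scipy.spatial.transform import Rotation as R
    M=np.eye(4);M[:3,:3]=R.from_quat(s["eef_rot"]).as_matrix();M[:3,3]=s["tool_pos"]
    return M@np.array(f["T_tool_cam"])
NAMES="pan red_sieve yellow_sieve blue_sieve slate red_notebook dark_tin timer marker".split()
E
python3 - <<'E'
from h import *
print(bot.state())
F={}
for n in("scene","top"):
    f=bot.grab_frame(n);cv2.imwrite(f"pics/{n}0.png",f["img"]);print(n,[k for k in f],np.round(f["T"],3).tolist())
    for k in NAMES:
        print(k,[(round(r["score"],2),np.round(r["uv"]).tolist(),np.round(onz(f,r["uv"],0),3).tolist()) for r in bot.place_of(f,k)[:4]])
E
```

```text
pics
{'t': 0.0, 'joint_positions': array([-1.33370149e+00,  9.18401540e-02,  1.23193686e+00,  3.51764442e-05,
        1.81976374e+00, -5.67050681e-02]), 'qvel': array([-1.19032042e-04, -9.51980876e-04, -5.76902073e-04,  2.93435746e-05,
       -1.20889589e-03, -1.16162281e-03]), 'tau': array([-1.90708226e-03, -4.58734453e+01, -4.18027925e+01, -2.54669094e-04,
        1.15791653e-02, -8.92236471e-06]), 'tool_pos': array([ 0.17370459, -0.57405695,  0.25513322]), 'eef_rot': array([ 9.89228490e-01,  1.46376383e-01, -7.07542054e-05, -9.71624074e-04]), 'force': array([-0.26133719,  0.67602949,  0.97418901]), 'ft_torque': array([-0.03537995, -0.04523379,  0.01953716]), 'gripper_force': 0.0, 'gripper_width': 0.08516518313562668}
scene ['img', 'fx', 'fy', 'cx', 'cy', 'T', 'shot'] [[-0.892, 0.264, -0.367, 0.072], [-0.452, -0.537, 0.712, 0.968], [-0.01, 0.801, 0.598, 0.831], [0.0, 0.0, 0.0, 1.0]]
pan [(0.81, [337.0, 160.0], [0.431, -0.26])]
red_sieve [(0.76, [303.0, 209.0], [0.432, 0.012])]
yellow_sieve [(0.55, [262.0, 191.0], [0.568, -0.013])]
blue_sieve [(0.81, [180.0, 225.0], [0.697, 0.214]),
[... 444 characters left out ...]
8])]
top ['img', 'fx', 'fy', 'cx', 'cy', 'T', 'shot'] [[-0.005, 0.999, -0.052, 0.494], [-1.0, -0.007, -0.03, -0.005], [-0.031, 0.051, 0.998, 0.981], [0.0, 0.0, 0.0, 1.0]]
pan [(0.72, [384.0, 240.0], [0.431, -0.246])]
red_sieve [(0.78, [266.0, 242.0], [0.426, 0.014])]
yellow_sieve [(0.79, [274.0, 179.0], [0.566, -0.004])]
blue_sieve [(0.77, [146.0, 254.0], [0.401, 0.285]), (0.51, [172.0, 119.0], [0.706, 0.226])]
slate [(0.76, [174.0, 184.0], [0.557, 0.221])]
red_notebook [(0.59, [384.0, 189.0], [0.542, -0.248])]
dark_tin [(0.8, [327.0, 251.0], [0.407, -0.12]), (0.26, [273.0, 180.0], [0.565, -0.002])]
timer [(0.67, [214.0, 239.0], [0.434, 0.13])]
marker [(0.74, [272.0, 143.0], [0.649, 0.001])]
```

View pics/scene0.png

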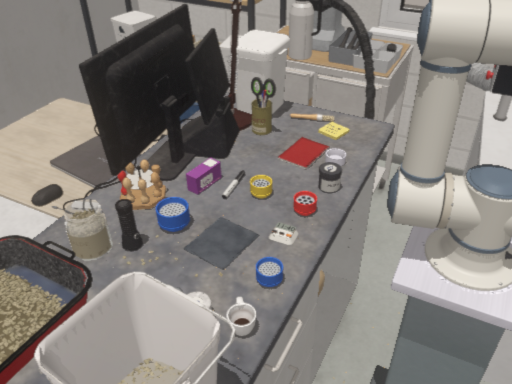

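View pics/top0.png

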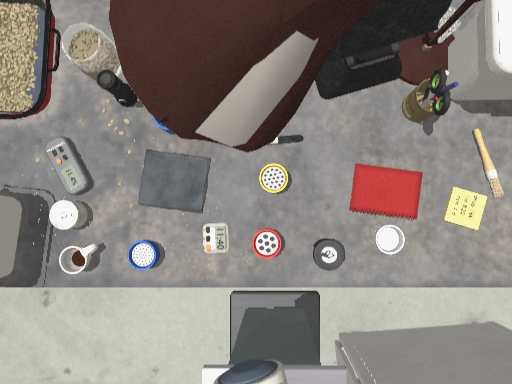

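```bash
python3 - <<'E'
from h import *
t=cv2.imread("pics/top0.png");s=cv2.imread("pics/scene0.png")
c=lambda im,u,v:cv2.resize(im[v-30:v+30,u-30:u+30],(260,260),interpolation=cv2.INTER_CUBIC)
cv2.imwrite("pics/m1.png",np.vstack([np.hstack([c(t,388,238),c(t,65,215),c(t,146,252)]),np.hstack([c(s,335,160),c(s,205,302),c(s,173,215)])]))
f=bot.grab_frame("top")
for n,z in(("pan",.03),("red_sieve",.044),("yellow_sieve",.044),("blue_sieve",.044),("slate",.006)):
    for m in bot.masks_of(f,n)[:3]:
        r=m["region"].astype(np.uint8);cs,_=cv2.findContours(r,0,1);b=cv2.minAreaRect(max(cs,key=cv2.contourArea))
        e=onz(f,b[0],z);bp=np.array([onz(f,p,z) for p in cv2.boxPoints(b)])
        print(n,round(m["score"],2),np.round(b[0]),e.round(4),[round(float(np.linalg.norm(bp[i]-bp[i+1])),4) for i in(0,1)],np.round(np.degrees(np.arctan2(*(bp[1]-bp[0])[::-1])),1))
E
```

```text
pan 0.67 [388. 239.] [ 0.4342 -0.2481] [0.0659, 0.0596] -90.2
red_sieve 0.9 [267. 244.] [0.4264 0.0129] [0.0602, 0.0599] -45.4
yellow_sieve 0.69 [273. 178.] [ 0.5649 -0.0018] [0.06, 0.0622] -90.5
blue_sieve 0.93 [143. 255.] [0.4026 0.2776] [0.0692, 0.0595] -90.2
slate 0.56 [174. 181.] [0.5629 0.2202] [0.1274, 0.152] -7.2
```

View pics/m1.png

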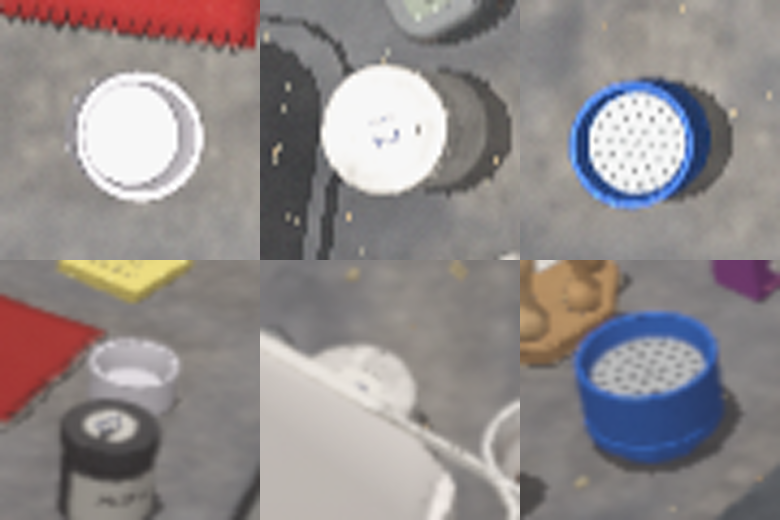

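Candidates: for the pan, top view (390,240) is an open bare cup and (63,215) is a lidded white jar, so I take the first. For blue, top view (146,254) is the small sieve and scene (173,215) is the large one, so I take the first. Red is at (267,243) and yellow at (273,178), with no rivals for either. The crop confirms these choices.

Request:
{"method": "step_arm", "body": {
  "deltas": [
    [[260,326,-35],[0,0,-2.8],-1],
    [[260,326,-35],[0,0,-2.8],-1],
    [[260,326,-35],[0,0,-2.8],-1],
    [[260,326,-35],[0,0,-2.8],-1],
    [[260,326,-35],[0,0,-2.8],-1],
    [[260,326,-35],[0,0,-2.8],-1],
    [[260,326,-35],[0,0,-2.8],-1],
    [[260,326,-35],[0,0,-2.8],-1],
    [[260,326,-35],[0,0,-2.8],-1],
    [[260,326,-35],[0,0,-2.8],-1],
    [[260,326,-35],[0,0,-2.8],-1],
    [[260,326,-35],[0,0,-2.8],-1],
    [[260,326,-35],[0,0,-2.8],-1],
    [[260,326,-35],[0,0,-2.8],-1],
    [[260,326,-35],[0,0,-2.8],-1]
  ]
}}

```text
t: 2.55
tool_pos: [0.433, -0.2496, 0.2215]
eef_rot: [1.0, -0.001, 0.0, 0.0]
force: [-1.1, 0.1, -0.7]
gripper_width: 0.0859
gripper_force: 0.0
```

```bash
cat >> h.py <<'E'
def measure(n,z,save=None):
    "rim circle centre (top at height z) from the wrist picture"
    s=bot.state();f=bot.grab_frame("wrist");T=wristT(f,s)
    if save: cv2.imwrite(f"pics/{save}.png",f["img"])
    print("tcp",s["tool_pos"].round(4),"cam",T[:3,3].round(3))
    for m in bot.masks_of(f,n)[:2]:
        r=m["region"].astype(np.uint8);cs,_=cv2.findContours(r,0,1);c=max(cs,key=cv2.contourArea)
        w=np.array([onz(f,p,z,T) for p in c[:,0]])
        # rim: robust circle fit of known radius 31 mm to outline
        from scipy.optimize import least_squares
        q=least_squares(lambda p:np.hypot(*(w-p).T)-.031,w.mean(0),loss="soft_l1",f_scale=.001).x
        print(n,round(m["score"],2),np.round(m["uv"]),"fit",q.round(4),"resid mm",(1e3*(np.hypot(*(w-q).T)-.031)).round(1)[::max(1,len(w)//12)])
    for r in bot.place_of(f,n)[:2]: print("  origin",round(r["score"],2),onz(f,r["uv"],0,T).round(4))
E
python3 -c "
from h import *
measure('pan',.03,'w1')"
```

```text
tcp [ 0.433  -0.2496  0.2215] cam [ 0.518 -0.249  0.339]
pan 0.84 [260. 168.] fit [ 0.4362 -0.2497] resid mm [ 2.6  1.7 -1.1 -0.3 -0.4  1.4  0.9  1.1 -0.3 -0.1 -1.8  1.7  2.6]
  origin 0.64 [ 0.4354 -0.2461]
```

View pics/w1.png

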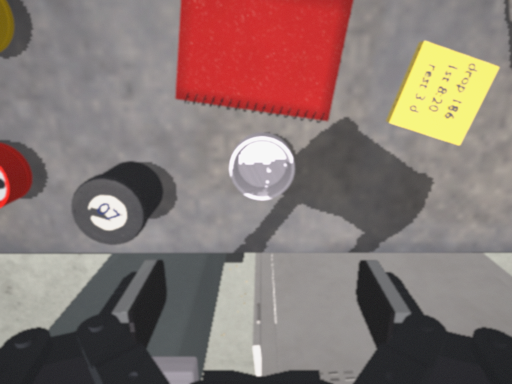

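The wrist view shows the open pan at (260,168), the notebook edge clear above it at about row 110, and the tin at (115,200), left of the finger path. Descending to grasp the pan.

Request:
{"method": "step_arm", "body": {
  "deltas": [
    [[2,1,-60],[0,0,0],-1],
    [[2,1,-120],[0,0,0],-1],
    [[2,1,-150],[0,0,0],-1],
    [[2,1,-170],[0,0,0],-1],
    [[2,1,-183],[0,0,0],-1],
    [[2,1,-190],[0,0,0],-1],
    [[2,1,-194],[0,0,0],-1],
    [[2,1,-194],[0,0,0],-1],
    [[2,1,-194],[0,0,0],-1]
  ],
  "force": 40
}}

```text
t: 3.45
tool_pos: [0.4368, -0.2483, 0.0294]
eef_rot: [1.0, 0.0, 0.001, 0.001]
force: [0.3, -0.1, 0.2]
gripper_width: 0.0854
gripper_force: 0.0
```

Request:
{"method": "step_arm", "body": {
  "deltas": [
    [[0,0,0],[0,0,0],0.6],
    [[0,0,0],[0,0,0],0.6],
    [[0,0,0],[0,0,0],0.6],
    [[0,0,0],[0,0,0],0.6],
    [[0,0,0],[0,0,0],0.6],
    [[0,0,0],[0,0,0],0.6]
  ],
  "force": 40
}}

```text
t: 3.95
tool_pos: [0.4369, -0.2482, 0.0297]
eef_rot: [1.0, 0.0, 0.002, 0.001]
force: [-0.8, -0.5, 4.8]
gripper_width: 0.0601
gripper_force: 43.8
```

```bash
python3 - <<'E'
from h import *
s=bot.grab_frame("scene");t=bot.grab_frame("top")
for uv in((245,150),(195,135),(317,40)):
    for z in(0,.1,.2,.3,.4,.5,.6):
        p=np.r_[onz(t,uv,z),z];print(uv,z,p.round(3),proj(s,p).round())
E
```

```text
(245, 150) 0 [0.633 0.061 0.   ] [230. 199.]
(245, 150) 0.1 [0.619 0.054 0.1  ] [234. 170.]
(245, 150) 0.2 [0.605 0.048 0.2  ] [238. 138.]
(245, 150) 0.3 [0.591 0.041 0.3  ] [243. 102.]
(245, 150) 0.4 [0.576 0.034 0.4  ] [249.  63.]
(245, 150) 0.5 [0.562 0.027 0.5  ] [255.  19.]
(245, 150) 0.6 [0.548 0.02  0.6  ] [262. -30.]
(195, 135) 0 [0.668 0.174 0.   ] [197. 219.]
(195, 135) 0.1 [0.651 0.156 0.1  ] [204. 187.]
(195, 135) 0.2 [0.633 0.138 0.2  ] [211. 152.]
(195, 135) 0.3 [0.615 0.119 0.3  ] [218. 114.]
(195, 135) 0.4 [0.597 0.101 0.4  ] [227.  72.]
(195, 135) 0.5 [0.58  0.083 0.5  ] [236.  26.]
(195, 135) 0.6 [0.562 0.064 0.6  ] [246. -26.]
(317, 40) 0 [ 0.883 -0.104  0.   ] [188. 150.]
(317, 40) 0.1 [ 0.843 -0.094  0.1  ] [194. 127.]
(317, 40) 0.2 [ 0.804 -0.084  0.2  ] [200. 102.]
(317, 40) 0.3 [ 0.764 -0.074  0.3  ] [208.  73.]
(317, 40) 0.4 [ 0.724 -0.064  0.4  ] [216.  40.]
(317, 40) 0.5 [ 0.685 -0.054  0.5  ] [225.   3.]
(317, 40) 0.6 [ 0.645 -0.044  0.6  ] [236. -40.]
```

Request:
{"method": "step_arm", "body": {
  "deltas": [
    [[0,0,20],[0,0,0],0.6],
    [[0,0,50],[0,0,0],0.6],
    [[0,0,90],[0,0,0],0.6],
    [[0,0,130],[0,0,0],0.6],
    [[0,0,150],[0,0,0],0.6],
    [[0,0,150],[0,0,0],0.6]
  ]
}}

```text
t: 4.55
tool_pos: [0.4378, -0.2486, 0.1848]
eef_rot: [1.0, 0.0, 0.005, 0.003]
force: [1.1, -0.8, 0.1]
gripper_width: 0.0599
gripper_force: 44.2
```

Request:
{"method": "step_arm", "body": {
  "deltas": [
    [[126,468,0],[0,0,0],0.6],
    [[126,468,0],[0,0,0],0.6],
    [[126,468,0],[0,0,0],0.6],
    [[126,468,0],[0,0,0],0.6],
    [[126,468,0],[0,0,0],0.6],
    [[126,468,0],[0,0,0],0.6],
    [[126,468,0],[0,0,0],0.6],
    [[126,468,0],[0,0,0],0.6],
    [[126,468,0],[0,0,0],0.6],
    [[126,468,0],[0,0,0],0.6],
    [[126,468,0],[0,0,0],0.6],
    [[126,468,0],[0,0,0],0.6],
    [[126,468,0],[0,0,0],0.6],
    [[126,468,0],[0,0,0],0.6],
    [[126,468,0],[0,0,0],0.6]
  ]
}}

```text
t: 5.8
tool_pos: [0.5613, 0.2203, 0.1762]
eef_rot: [1.0, 0.0, -0.001, 0.001]
force: [-0.2, -0.3, -0.4]
gripper_width: 0.0599
gripper_force: 44.3
```

```bash
python3 - <<'E'
from h import *
s=bot.state();f=bot.grab_frame("wrist");T=wristT(f,s);cv2.imwrite("pics/w2.png",f["img"]);print(s["tool_pos"],s["eef_rot"],s["joint_positions"].round(2))
for m in bot.masks_of(f,"slate")[:1]:
    r=m["region"].astype(np.uint8);cs,_=cv2.findContours(r,0,1);c=max(cs,key=cv2.contourArea)
    w=np.array([onz(f,p,.006,T) for p in c[:,0]],np.float32)
    b=cv2.minAreaRect(w*1000);print(m["score"],b)
t=bot.grab_frame("top");print([ (r["score"],onz(t,r["uv"],0)) for r in bot.place_of(t,"slate")])
E
```

```text
[0.56134372 0.22032786 0.17619882] [ 9.99999408e-01  4.54619530e-04 -8.23641651e-04  5.47073248e-04] [ 0.32  0.1   1.36 -0.    1.68  1.89]
0.66 ((565.6773071289062, 223.32150268554688), (147.9427947998047, 126.97686767578125), 81.94154357910156)
[]
```

View pics/w2.png

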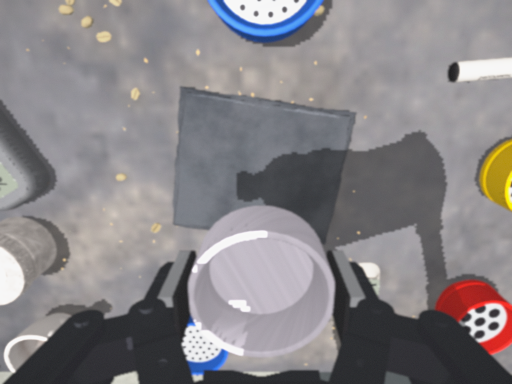

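The view shows the pan held upright at (262,280) and the slate at (265,165) with its near part hidden by the pan. The small blue sieve is at (205,345) and the large one at (265,10), well clear.

Request:
{"method": "step_arm", "body": {
  "deltas": [
    [[4,2,-40],[0,0,0],0.6],
    [[4,2,-80],[0,0,0],0.6],
    [[4,2,-110],[0,0,0],0.6],
    [[4,2,-125],[0,0,0],0.6],
    [[4,2,-133],[0,0,0],0.6],
    [[4,2,-137],[0,0,0],0.6],
    [[4,2,-139],[0,0,0],0.6],
    [[4,2,-140],[0,0,0],0.6],
    [[4,2,-140],[0,0,0],0.6],
    [[4,2,-140],[0,0,0],0.6]
  ]
}}

```text
t: 6.83
tool_pos: [0.5666, 0.2229, 0.039]
eef_rot: [1.0, 0.0, 0.001, -0.0]
force: [0.1, -0.7, -2.4]
gripper_width: 0.0601
gripper_force: 44.3
```

Request:
{"method": "step_arm", "body": {
  "deltas": [
    [[-1,-1,-2],[0,0,0],0.6],
    [[-1,-1,-4],[0,0,0],0.6],
    [[-1,-1,-4],[0,0,0],0.6],
    [[-1,-1,-4],[0,0,0],0.6]
  ]
}}

```text
t: 7.17
tool_pos: [0.5655, 0.2219, 0.0362]
eef_rot: [1.0, 0.0, 0.001, -0.0]
force: [-3.5, -1.1, 8.2]
gripper_width: 0.0599
gripper_force: 45.4
```

Contact made at the expected height. Releasing and rising, then on to the small blue sieve.

Request:
{"method": "step_arm", "body": {
  "deltas": [
    [[0,0,1],[0,0,0],-1],
    [[0,0,1],[0,0,0],-1],
    [[0,0,1],[0,0,0],-1],
    [[0,0,1],[0,0,0],-1],
    [[0,0,1],[0,0,0],-1],
    [[0,0,20],[0,0,0],-1],
    [[0,0,60],[0,0,0],-1],
    [[0,0,100],[0,0,0],-1],
    [[0,0,140],[0,0,0],-1],
    [[0,0,180],[0,0,0],-1],
    [[-60,0,180],[0,0,0],-1],
    [[-60,0,180],[0,0,0],-1],
    [[-60,0,180],[0,0,0],-1],
    [[-60,0,180],[0,0,0],-1]
  ]
}}

```text
t: 8.33
tool_pos: [0.5044, 0.2219, 0.2136]
eef_rot: [1.0, 0.001, 0.0, -0.0]
force: [-0.0, -0.1, -0.5]
gripper_width: 0.0856
gripper_force: 0.0
```

```bash
python3 - <<'E'
from h import *
measure("pan",.036,"w3")
measure("blue_sieve",.044)
s=bot.state();f=bot.grab_frame("wrist");T=wristT(f,s)
m=bot.masks_of(f,"slate")[0]
cs,_=cv2.findContours(m["region"].astype(np.uint8),0,1);c=max(cs,key=cv2.contourArea)
print(cv2.minAreaRect(np.array([1000*onz(f,p,.006,T) for p in c[:,0]],np.float32)))
E
```

```text
tcp [0.5044 0.2219 0.2136] cam [0.59  0.222 0.331]
pan 0.79 [260. 105.] fit [0.5633 0.2231] resid mm [ 0.2 -0.  -0.3 -0.8 -0.4 -0.1 -0.5 -0.2 -0.2 -0.5 -1.4 -0.2 -0. ]
  origin 0.6 [0.5638 0.2238]
tcp [0.5051 0.2215 0.2126] cam [0.59  0.222 0.33 ]
blue_sieve 0.65 [202. 271.] fit [0.4099 0.2806] resid mm [ 8.8  5.5 -1.1 -0.9  3.4  6.   6.1  4.4  0.9 -2.3  2.5  8.5  9.7]
  origin 0.66 [0.4038 0.2804]
((565.3258056640625, 223.84042358398438), (149.6161651611328, 127.88145446777344), 81.62557220458984)
```

View pics/w3.png

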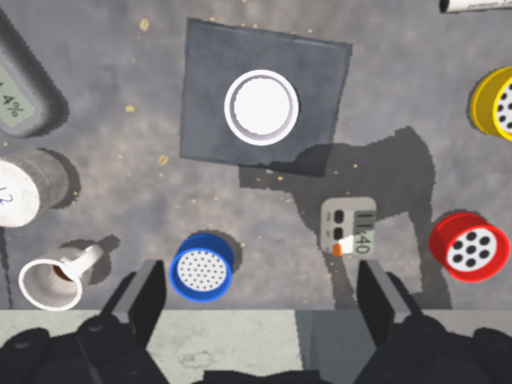

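Pan centred on the slate within 2 mm (pan at (260,105), slate corners visible). The small fine-holed blue sieve is at (202,270).

Request:
{"method": "step_arm", "body": {
  "deltas": [
    [[-101,59,0],[0,0,0],-1],
    [[-101,59,0],[0,0,0],-1],
    [[-101,59,0],[0,0,0],-1],
    [[-101,59,0],[0,0,0],-1],
    [[-101,59,0],[0,0,0],-1],
    [[-101,59,0],[0,0,0],-1],
    [[-101,59,0],[0,0,0],-1]
  ]
}}

```text
t: 9.32
tool_pos: [0.4046, 0.2802, 0.2132]
eef_rot: [1.0, -0.0, 0.0, 0.0]
force: [-0.4, 0.4, 1.3]
gripper_width: 0.0855
gripper_force: 0.0
```

```bash
cat >> h.py <<'E'
def rim(n,h,save=None,zb=0.):
    "fit base position by matching projected silhouette (cylinder r31, zb..zb+h) to the mask"
    from scipy.optimize import minimize
    s=bot.state();f=bot.grab_frame("wrist");T=wristT(f,s)
    if save: cv2.imwrite(f"pics/{save}.png",f["img"])
    a=np.linspace(0,2*np.pi,60)
    for m in bot.masks_of(f,n)[:2]:
        M=m["region"].astype(np.uint8)
        def cost(p):
            P=[proj(f,[p[0]+r*np.cos(x),p[1]+r*np.sin(x),z],T) for r,z in((.031,zb+h),(.031,zb+(.01 if h>.04 else 0)),(.0225 if h>.04 else .031,zb)) for x in a]
            H=cv2.convexHull(np.array(P,np.float32)*16).astype(int)
            I=np.zeros_like(M);cv2.fillConvexPoly(I,H,1,shift=4)
            return 1-(I&M).sum()/(I|M).sum()
        p0=onz(f,m["uv"],zb+h/2,T)
        q=minimize(cost,p0,method="Nelder-Mead",options=dict(initial_simplex=p0+np.array([[0,0],[.01,0],[0,.01]]),xatol=1e-4,fatol=1e-4))
        print(n,round(m["score"],2),"tcp",s["tool_pos"].round(4),"pos",q.x.round(4),"1-IoU",round(q.fun,3))
E
python3 -c "
from h import *
rim('blue_sieve',.044,'w4')"
```

```text
blue_sieve 0.85 tcp [0.4046 0.2802 0.2132] pos [0.4021 0.2828] 1-IoU 0.052
```

Request:
{"method": "step_arm", "body": {
  "deltas": [
    [[-2,2,-60],[0,0,0],-1],
    [[-2,2,-110],[0,0,0],-1],
    [[-2,2,-145],[0,0,0],-1],
    [[-2,2,-165],[0,0,0],-1],
    [[-2,2,-175],[0,0,0],-1],
    [[-2,2,-176],[0,0,0],-1],
    [[-2,2,-176],[0,0,0],-1],
    [[-2,2,-176],[0,0,0],0.6],
    [[-2,2,-176],[0,0,0],0.6],
    [[-2,2,-176],[0,0,0],0.6],
    [[-2,2,-176],[0,0,0],0.6],
    [[-2,2,-176],[0,0,0],0.6],
    [[-2,2,-176],[0,0,0],0.6]
  ],
  "force": 40
}}

```text
t: 10.5
tool_pos: [0.4038, 0.2836, 0.0411]
eef_rot: [1.0, 0.0, 0.003, -0.001]
force: [-0.7, -1.8, 6.3]
gripper_width: 0.0611
gripper_force: 44.0
```

Request:
{"method": "step_arm", "body": {
  "deltas": [
    [[0,0,20],[0,0,0],0.6],
    [[0,0,50],[0,0,0],0.6],
    [[0,0,90],[0,0,0],0.6],
    [[0,0,130],[0,0,0],0.6],
    [[0,0,150],[0,0,0],0.6],
    [[0,0,150],[0,0,0],0.6],
    [[40,-15,150],[0,0,0],0.6],
    [[80,-30,150],[0,0,0],0.6],
    [[103,-40,150],[0,0,0],0.6],
    [[103,-59,150],[0,0,0],0.6],
    [[103,-59,150],[0,0,0],0.6],
    [[103,-59,150],[0,0,0],0.6],
    [[103,-59,150],[0,0,0],0.6]
  ]
}}

```text
t: 11.58
tool_pos: [0.5044, 0.2241, 0.1872]
eef_rot: [1.0, 0.0, -0.0, -0.0]
force: [-0.4, 0.7, -1.8]
gripper_width: 0.0604
gripper_force: 44.2
```

```bash
python3 - <<'E'
from h import *
rim("pan",.03,"w5",.006);rim("blue_sieve",.044,None,.13)
E
```

```text
pan 0.74 tcp [0.5044 0.2241 0.1872] pos [0.5631 0.2231] 1-IoU 0.017
blue_sieve 0.96 tcp [0.5042 0.2245 0.1876] pos [0.4967 0.2258] 1-IoU 0.184
```

View pics/w5.png

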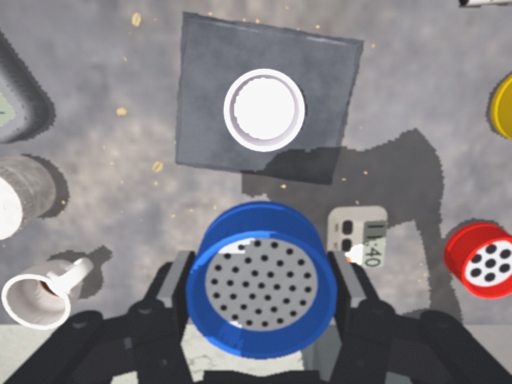

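The blue sieve is held level at (262,280), and the pan is at (264,110) on the slate. Moving over the pan and lowering.

Request:
{"method": "step_arm", "body": {
  "deltas": [
    [[30,-1,0],[0,0,0],0.6],
    [[60,-1.5,0],[0,0,0],0.6],
    [[60.5,-1.5,-40],[0,0,0],0.6],
    [[60.5,-1.5,-75],[0,0,0],0.6],
    [[60.5,-1.5,-95],[0,0,0],0.6],
    [[60.5,-1.5,-100],[0,0,0],0.6],
    [[60.5,-1.5,-107],[0,0,0],0.6],
    [[60.5,-1.5,-113],[0,0,0],0.6],
    [[60.5,-1.5,-116],[0,0,0],0.6],
    [[60.5,-1.5,-118],[0,0,0],0.6],
    [[60.5,-1.5,-118],[0,0,0],0.6],
    [[60.5,-1.5,-118],[0,0,0],0.6]
  ]
}}

```text
t: 12.78
tool_pos: [0.5657, 0.2224, 0.0704]
eef_rot: [1.0, 0.0, 0.001, -0.0]
force: [0.1, -0.2, -1.3]
gripper_width: 0.0608
gripper_force: 44.2
```

Request:
{"method": "step_arm", "body": {
  "deltas": [
    [[-0.5,0,-2],[0,0,0],0.6],
    [[-0.5,0,-4],[0,0,0],0.6],
    [[-0.5,0,-5],[0,0,0],0.6],
    [[-0.5,0,-5],[0,0,0],0.6],
    [[-0.5,0,-5],[0,0,0],0.6]
  ]
}}

```text
t: 13.2
tool_pos: [0.5653, 0.2224, 0.0676]
eef_rot: [1.0, 0.0, 0.001, -0.0]
force: [-5.2, -2.5, 11.3]
gripper_width: 0.0604
gripper_force: 45.4
```

Request:
{"method": "step_arm", "body": {
  "deltas": [
    [[0,0,1.5],[0,0,0],-1],
    [[0,0,1.5],[0,0,0],-1],
    [[0,0,1.5],[0,0,0],-1],
    [[0,0,1.5],[0,0,0],-1],
    [[0,0,1.5],[0,0,0],-1],
    [[0,0,20],[0,0,0],-1],
    [[0,0,60],[0,0,0],-1],
    [[0,0,100],[0,0,0],-1],
    [[0,0,140],[0,0,0],-1],
    [[0,0,150],[0,0,0],-1],
    [[-60,0,150],[0,0,0],-1],
    [[-60,0,150],[0,0,0],-1],
    [[-60,0,150],[0,0,0],-1],
    [[-60,0,150],[0,0,0],-1]
  ]
}}

```text
t: 14.37
tool_pos: [0.5044, 0.2224, 0.2144]
eef_rot: [1.0, 0.001, 0.0, -0.0]
force: [0.4, -0.1, 1.3]
gripper_width: 0.0852
gripper_force: 0.0
```

```bash
python3 - <<'E'
from h import *
rim("blue_sieve",.044,"w6",.026)
f=bot.grab_frame("scene");a=cv2.resize(f["img"][190:300,160:300],None,fx=3,fy=3,interpolation=2)
b=cv2.imread("pics/w6.png")[:,60:440]
cv2.imwrite("pics/m2.png",np.hstack([cv2.resize(a,(420,330)),cv2.resize(b,(380,330))]))
E
```

```text
blue_sieve 0.96 tcp [0.5044 0.2224 0.2144] pos [0.5643 0.2232] 1-IoU 0.02
```

View pics/m2.png

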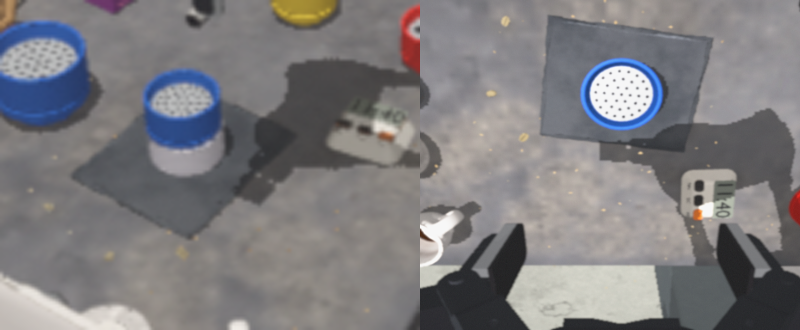

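The blue sieve is seated upright in the pan: left panel (183,110), right panel (622,93). On to yellow.

Request:
{"method": "step_arm", "body": {
  "deltas": [
    [[58,-224,0],[0,0,0],-1],
    [[58,-224,0],[0,0,0],-1],
    [[58,-224,0],[0,0,0],-1],
    [[58,-224,0],[0,0,0],-1],
    [[58,-224,0],[0,0,0],-1],
    [[58,-224,0],[0,0,0],-1],
    [[58,-224,0],[0,0,0],-1],
    [[58,-224,0],[0,0,0],-1],
    [[58,-224,0],[0,0,0],-1]
  ]
}}

```text
t: 15.27
tool_pos: [0.563, -0.0015, 0.214]
eef_rot: [1.0, 0.0, -0.0, -0.0]
force: [0.1, 0.5, -0.0]
gripper_width: 0.0857
gripper_force: 0.0
```

```bash
python3 -c "
from h import *
rim('yellow_sieve',.044,'w7')
f=bot.grab_frame('wrist')
print([(m['score'],m['uv'],np.argwhere(m['region']).min(0),np.argwhere(m['region']).max(0)) for m in bot.masks_of(f,'marker')])"
```

```text
yellow_sieve 0.88 tcp [ 0.563  -0.0015  0.214 ] pos [ 0.5673 -0.0011] 1-IoU 0.015
[(0.82, [258.6, 68.1], array([ 54, 184]), array([ 82, 335]))]
```

View pics/w7.png

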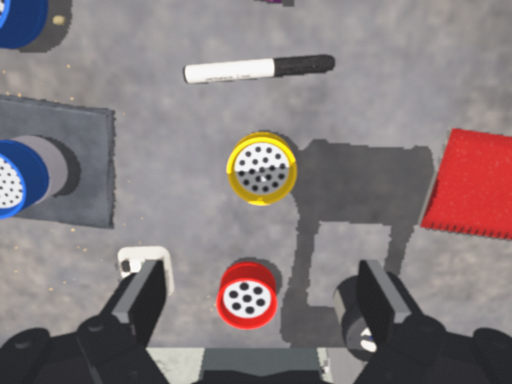

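Yellow is at (262,170) with the marker above at (258,68) and red at (247,295), both clear of the fingers.

Request:
{"method": "step_arm", "body": {
  "deltas": [
    [[5,0,-60],[0,0,0],-1],
    [[5,0,-110],[0,0,0],-1],
    [[5,0,-145],[0,0,0],-1],
    [[5,0,-165],[0,0,0],-1],
    [[5,0,-175],[0,0,0],-1],
    [[5,0,-176],[0,0,0],-1],
    [[5,0,-176],[0,0,0],-1],
    [[5,0,-176],[0,0,0],0.6],
    [[5,0,-176],[0,0,0],0.6],
    [[5,0,-176],[0,0,0],0.6],
    [[5,0,-176],[0,0,0],0.6],
    [[5,0,-176],[0,0,0],0.6],
    [[5,0,-176],[0,0,0],0.6]
  ],
  "force": 40
}}

```text
t: 16.55
tool_pos: [0.57, -0.0019, 0.0424]
eef_rot: [1.0, 0.0, 0.003, 0.0]
force: [-1.3, 0.8, 7.3]
gripper_width: 0.0604
gripper_force: 44.1
```

Request:
{"method": "step_arm", "body": {
  "deltas": [
    [[0,0,20],[0,0,0],0.6],
    [[0,0,50],[0,0,0],0.6],
    [[0,0,90],[0,0,0],0.6],
    [[0,0,130],[0,0,0],0.6],
    [[0,0,150],[0,0,0],0.6],
    [[0,0,150],[0,0,0],0.6],
    [[-3,40,150],[0,0,0],0.6],
    [[-3,80,150],[0,0,0],0.6],
    [[-3,120,150],[0,0,0],0.6],
    [[-3,160,150],[0,0,0],0.6],
    [[-3,200,150],[0,0,0],0.6],
    [[-3,224,150],[0,0,0],0.6],
    [[-3,224,150],[0,0,0],0.6],
    [[-3,224,150],[0,0,0],0.6],
    [[-3,224,150],[0,0,0],0.6],
    [[-3,224,150],[0,0,0],0.6]
  ]
}}

```text
t: 17.88
tool_pos: [0.5649, 0.221, 0.1883]
eef_rot: [1.0, -0.0, 0.0, 0.0]
force: [-0.7, -0.1, -0.5]
gripper_width: 0.0605
gripper_force: 43.9
```

Request:
{"method": "step_arm", "body": {
  "deltas": [
    [[2,1.5,-30],[0,0,0],0.6],
    [[2,1.5,-60],[0,0,0],0.6],
    [[2,1.5,-68],[0,0,0],0.6],
    [[2,1.5,-73],[0,0,0],0.6],
    [[2,1.5,-78],[0,0,0],0.6],
    [[2,1.5,-82],[0,0,0],0.6],
    [[2,1.5,-84],[0,0,0],0.6],
    [[2,1.5,-84],[0,0,0],0.6],
    [[2,1.5,-84],[0,0,0],0.6]
  ]
}}

```text
t: 18.63
tool_pos: [0.5672, 0.2238, 0.1054]
eef_rot: [1.0, 0.0, 0.001, -0.0]
force: [-0.1, -0.5, -1.4]
gripper_width: 0.0604
gripper_force: 43.9
```

Request:
{"method": "step_arm", "body": {
  "deltas": [
    [[-0.5,-0.5,-2],[0,0,0],0.6],
    [[-0.5,-0.5,-4],[0,0,0],0.6],
    [[-0.5,-0.5,-5],[0,0,0],0.6],
    [[-0.5,-0.5,-5],[0,0,0],0.6],
    [[-0.5,-0.5,-5],[0,0,0],0.6]
  ]
}}

```text
t: 19.05
tool_pos: [0.567, 0.2234, 0.1029]
eef_rot: [1.0, 0.0, 0.002, -0.0]
force: [-4.3, -1.4, 10.7]
gripper_width: 0.0606
gripper_force: 45.1
```

Request:
{"method": "step_arm", "body": {
  "deltas": [
    [[0,0,1.5],[0,0,0],-1],
    [[0,0,1.5],[0,0,0],-1],
    [[0,0,1.5],[0,0,0],-1],
    [[0,0,1.5],[0,0,0],-1],
    [[0,0,1.5],[0,0,0],-1],
    [[0,0,20],[0,0,0],-1],
    [[0,0,60],[0,0,0],-1],
    [[0,0,100],[0,0,0],-1],
    [[0,0,130],[0,0,0],-1],
    [[-62,0,130],[0,0,0],-1],
    [[-62,0,130],[0,0,0],-1],
    [[-62,0,130],[0,0,0],-1],
    [[-62,0,130],[0,0,0],-1]
  ]
}}

```text
t: 20.13
tool_pos: [0.5039, 0.2234, 0.2295]
eef_rot: [1.0, 0.001, 0.0, -0.0]
force: [0.1, 0.4, 0.5]
gripper_width: 0.0854
gripper_force: 0.0
```

```bash
python3 - <<'E'
from h import *
rim("yellow_sieve",.044,"w8",.060)
f=bot.grab_frame("scene");a=cv2.resize(f["img"][180:290,160:300],(420,330),interpolation=2)
b=cv2.imread("pics/w8.png")[:,60:440]
cv2.imwrite("pics/m3.png",np.hstack([a,cv2.resize(b,(380,330))]))
E
```

```text
yellow_sieve 0.63 tcp [0.5039 0.2234 0.2295] pos [0.5637 0.2242] 1-IoU 0.043
```

View pics/m3.png

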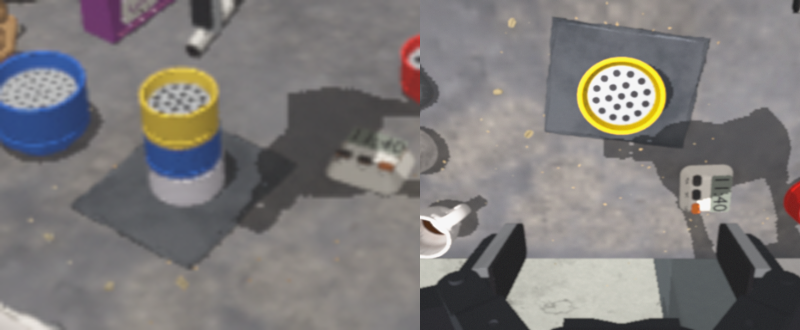

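The yellow sieve is seated straight: left panel (178,105), right panel (622,95). Next is red.

Request:
{"method": "step_arm", "body": {
  "deltas": [
    [[-78,-210,-16],[0,0,0],-1],
    [[-78,-210,-16],[0,0,0],-1],
    [[-78,-210,-16],[0,0,0],-1],
    [[-78,-210,-16],[0,0,0],-1],
    [[-78,-210,-16],[0,0,0],-1],
    [[-78,-210,-16],[0,0,0],-1],
    [[-78,-210,-16],[0,0,0],-1],
    [[-78,-210,-16],[0,0,0],-1],
    [[-78,-210,-16],[0,0,0],-1]
  ]
}}

```text
t: 21.03
tool_pos: [0.4268, 0.0135, 0.2133]
eef_rot: [1.0, 0.0, 0.0, -0.0]
force: [0.2, 0.8, -0.5]
gripper_width: 0.0856
gripper_force: 0.0
```

```bash
python3 -c "
from h import *
rim('red_sieve',.044,'w9')"
```

```text
red_sieve 0.72 tcp [0.4268 0.0135 0.2133] pos [0.4272 0.0139] 1-IoU 0.034
```

View pics/w9.png

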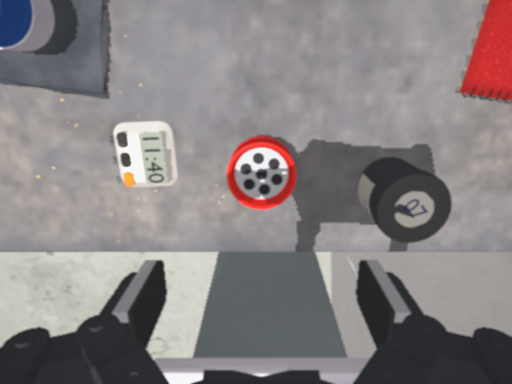

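Red, with seven large holes, is at (262,173). The timer (145,155) and tin (405,200) are clear of the finger lanes.

Request:
{"method": "step_arm", "body": {
  "deltas": [
    [[1,0,-60],[0,0,0],-1],
    [[1,0,-110],[0,0,0],-1],
    [[1,0,-145],[0,0,0],-1],
    [[1,0,-165],[0,0,0],-1],
    [[1,0,-175],[0,0,0],-1],
    [[1,0,-176],[0,0,0],-1],
    [[1,0,-176],[0,0,0],-1],
    [[1,0,-176],[0,0,0],0.6],
    [[1,0,-176],[0,0,0],0.6],
    [[1,0,-176],[0,0,0],0.6],
    [[1,0,-176],[0,0,0],0.6],
    [[1,0,-176],[0,0,0],0.6],
    [[1,0,-176],[0,0,0],0.6]
  ],
  "force": 40
}}

```text
t: 22.22
tool_pos: [0.4294, 0.0133, 0.0408]
eef_rot: [1.0, 0.0, 0.003, -0.0]
force: [-0.6, 2.0, 6.4]
gripper_width: 0.0606
gripper_force: 43.6
```

Request:
{"method": "step_arm", "body": {
  "deltas": [
    [[0,0,20],[0,0,0],0.6],
    [[0,0,50],[0,0,0],0.6],
    [[0,0,90],[0,0,0],0.6],
    [[0,0,130],[0,0,0],0.6],
    [[0,0,170],[0,0,0],0.6],
    [[0,0,170],[0,0,0],0.6],
    [[20,30,170],[0,0,0],0.6],
    [[40,60,170],[0,0,0],0.6],
    [[60,90,170],[0,0,0],0.6],
    [[80,120,170],[0,0,0],0.6],
    [[100,150,170],[0,0,0],0.6],
    [[120,180,170],[0,0,0],0.6],
    [[139,209,170],[0,0,0],0.6],
    [[139,209,170],[0,0,0],0.6],
    [[139,209,170],[0,0,0],0.6],
    [[139,209,170],[0,0,0],0.6],
    [[139,209,170],[0,0,0],0.6]
  ]
}}

```text
t: 23.63
tool_pos: [0.5662, 0.2214, 0.2083]
eef_rot: [1.0, -0.0, 0.001, -0.0]
force: [-0.3, -0.2, -1.6]
gripper_width: 0.0606
gripper_force: 44.5
```

Request:
{"method": "step_arm", "body": {
  "deltas": [
    [[0,1.5,-30],[0,0,0],0.6],
    [[0,1.5,-50],[0,0,0],0.6],
    [[0,1.5,-57],[0,0,0],0.6],
    [[0,1.5,-62],[0,0,0],0.6],
    [[0,1.5,-67],[0,0,0],0.6],
    [[0,1.5,-70],[0,0,0],0.6],
    [[0,1.5,-72],[0,0,0],0.6],
    [[0,1.5,-72],[0,0,0],0.6],
    [[0,1.5,-72],[0,0,0],0.6]
  ]
}}

```text
t: 24.38
tool_pos: [0.5665, 0.2238, 0.1361]
eef_rot: [1.0, 0.0, 0.001, -0.0]
force: [1.3, 0.8, -1.6]
gripper_width: 0.0604
gripper_force: 44.5
```

Request:
{"method": "step_arm", "body": {
  "deltas": [
    [[0,-0.5,-1],[0,0,0],0.6],
    [[0,-0.5,-3],[0,0,0],0.6],
    [[0,-0.5,-4],[0,0,0],0.6],
    [[0,-0.5,-4],[0,0,0],0.6],
    [[0,-0.5,-4],[0,0,0],0.6]
  ]
}}

```text
t: 24.8
tool_pos: [0.5671, 0.2234, 0.1353]
eef_rot: [1.0, 0.0, 0.002, -0.001]
force: [-4.2, -0.9, 10.7]
gripper_width: 0.0608
gripper_force: 45.8
```

Contact at the seated height (0.1353 m against 0.1348 m expected). Releasing and backing off.

Request:
{"method": "step_arm", "body": {
  "deltas": [
    [[0,0,1.5],[0,0,0],-1],
    [[0,0,1.5],[0,0,0],-1],
    [[0,0,1.5],[0,0,0],-1],
    [[0,0,1.5],[0,0,0],-1],
    [[0,0,1.5],[0,0,0],-1],
    [[0,0,20],[0,0,0],-1],
    [[0,0,60],[0,0,0],-1],
    [[0,0,100],[0,0,0],-1],
    [[0,0,120],[0,0,0],-1],
    [[-80,0,120],[0,0,0],-1],
    [[-80,0,120],[0,0,0],-1],
    [[-80,0,120],[0,0,0],-1],
    [[-80,0,120],[0,0,0],-1]
  ]
}}

```text
t: 25.88
tool_pos: [0.4849, 0.2233, 0.2512]
eef_rot: [1.0, 0.001, 0.0, -0.0]
force: [1.5, 0.2, -0.1]
gripper_width: 0.0854
gripper_force: 0.0
```

```bash
python3 - <<'E'
from h import *
rim("red_sieve",.044,"w10",.094)
f=bot.grab_frame("scene");a=cv2.resize(f["img"][150:280,150:300],(400,346),interpolation=2)
b=cv2.imread("pics/w10.png")[:,60:440]
cv2.imwrite("pics/m4.png",np.hstack([a,cv2.resize(b,(380,346))]))
E
```

```text
red_sieve 0.75 tcp [0.4849 0.2233 0.2512] pos [0.5647 0.2246] 1-IoU 0.038
red_sieve 0.63 tcp [0.4849 0.2233 0.2512] pos [0.4707 0.1586] 1-IoU 0.588
```

View pics/m4.png

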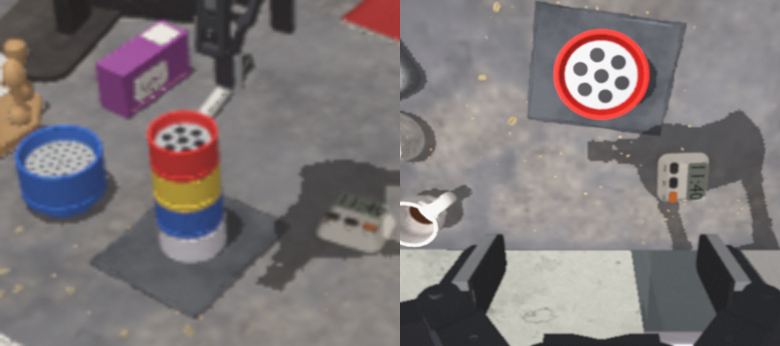

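The stack stands straight on the slate: pan, blue, yellow, then red on top at (183,145) in the left panel. The gripper is clear.

```bash
python3 -c "
from cell import bot
print(bot.close_job())"
```

```text
the job is handed in; nothing more can be done
None
```

The sieve stack (pan, then the small blue, yellow and red sieves) is standing upright and seated on the middle of the slate. The gripper was clear of it and the notebook, tin, timer and marker were not touched; the job was handed in at about 26 s of the 99 s allowed.

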